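# Set up the guest's desk microphone

## Robot

A 6-joint arm with a two-finger parallel gripper is mounted at the origin on the work surface. World frame = base frame: x ahead of the robot, y to its left, z up, the work surface at z = 0. Lengths are in mm, angles in rad, forces in N, time in s.
With the tool pointing down it reaches from about 275 to 825 mm from the base axis. Payload 5.2 kg.
Tool frame: the origin (TCP) lies at the very end of the fingers, on their centre line; the grasp point (between the pads) lies 19 mm behind it; z points along the fingers, y is the direction in which the jaws open and shut (so a half turn about z gives the same grasp; the last joint's range is limited). The gripper opens to 93 mm and grips with 3 to 60 N. Pads are 15 mm wide; open, the fingers measure 128 mm over their backs; the gripper's body (75 mm by 188 mm) begins 65 mm behind the grasp point.
Start: joints at [0.94, 0.259, 1.535, -0, 1.348, -0.203], TCP at [228.158, 500.449, 218.653] pointing down, gripper open.
Joint ranges: [-3.14, 3.14], [-0.91, 2.08], [0.19, 2.58], [-1.22, 4.36], [0.22, 2.71], [-3.12, 3.12]. Speed limits (rad/s): [2.57, 2.57, 3.14, 3.14, 3.14, 3.14].

## Interface

Orientations are given as [roll, pitch, yaw] about the fixed x, y, z axes, in that order (R = Rz(yaw) Ry(pitch) Rx(roll)).
In Python, from bench import robot gives the robot as it stands. The module is installed in compiled form; this text tells all that it offers. Calls block until the motion is done:
- robot.move_ptp(position, orientation): joint-space move of the TCP to a pose.
- robot.move_linear(position, ori=None, speed=150, f_stop=None): straight line of the TCP; ori=None keeps the orientation; speed is the mean speed in mm/s. With f_stop (N) it stops when the force on the tool has changed by that much, and returns True; else False.
- robot.move_j(angles): joint-space move.
- robot.move_gripper(opening): opening from 0.0 (shut) to 1.0 (fully open); the grip force is fixed at half the most; returns when the fingers have stopped.
- robot.sleep(seconds).
- robot.inverse_kinematics(position, orientation): joint angles nearest the present ones, or None.
- robot.get_image(name): name is "side" or "top" or "wrist"; returns a dict with "img" (420x560x3 uint8, blue, green, red), "fovy" (degrees; the focal length in pixels is half the picture's height over the tangent of half this angle, whatever the lens; pixels are square), "cx", "cy" (the principal point, pixels), "k1" (the pictures are not rectified: a ray, as slopes to the right and down, at radius r is drawn at 1 + k1 r^2 times it, then the intrinsics apply), "eye" and "orientation" of the camera in the world. Camera axes: x right, y down, z forward; pixel columns grow to the right and rows downward; lengths in mm; the calibration is good to about 2 mm. A picture is of the moment at which its call begins. There is no depth.
A pose or a line that the arm cannot do raises robot.MotionError and nothing moves.
- robot.hand_in(): hands the job in, once; it reports no verdict.
Readings, each from a call of its own:
- robot.current_t(): time.
- robot.current_qpos(): joint angles.
- robot.current_joint_vel(): joint speeds.
- robot.current_joint_efforts(): joint torques, N m.
- robot.current_tcp_pos(): TCP position.
- robot.current_eef_rot(): TCP orientation.
- robot.current_contact_force(): force on the tool from outside, world axes, zero at the start.
- robot.current_ft_torque(): the same for the moment, N m.
- robot.current_gripper_width(): opening from 0.0 (shut) to 1.0 (fully open).
Only numpy, scipy, OpenCV 4.12 (cv2) and the standard library are available. Lean on these libraries where they do the work, as an engineer would, in place of code of your own. Each camera call takes 0.05 s, during which the arm holds its last target. There are 200 camera calls.

## Task

Set up the guest's microphone at the radio desk: seat the metal microphone holder fully home on the two pegs of the dark dock plate (thick peg in the large hole) and let go of it. Then lift the round-bottomed microphone, which leans in its rubber parking ring, and stand it upright, grille up, in the holder's cup, setting it down gently rather than dropping or forcing it. Leave the other things on the desk where they are.

Things in the scene. Friction and masses are not known exactly. Their poses are not given: they have to be found in the camera images.
- dock_seat (a point): Dock: dark steel plate fixed to the desk, 80 (x) x 146 (y) x 20 mm, with two upright steel pegs on its top. This point is on the plate's top face, half-way between the pegs, 20 mm above the desk; z up. Thick peg, 16 mm diameter, at y = +42 mm; thin peg, 10 mm diameter, at y = -42 mm. Both stand 15 mm above the plate, straight for 9 mm, then tapering to a blunt tip (9 and 4 mm diameter). The plate does not move.
- holder_mid (a point): Loose aluminium holder, 250 g: foot 56 (x) x 120 (y) x 18 mm, on its middle a square head 56 x 56 x 30 mm; 48 mm tall in all. This point is its centre, 24 mm above the underside; z up. Through holes in the foot: large, 18.4 mm, at y = +42 mm; small, 12.4 mm, at y = -42 mm. Seats flat on the dock, axes along the dock's. Its flat sides at x = +-28 mm run full height, for gripping from above.
- holder_cup (a point): Centre of the mouth of the cup in the holder's head: a round hole of 42 mm diameter, 22 mm deep, open upward; 48 mm above the holder's underside; z up. The microphone's ball rests on the hole's rim, its centre about 18 mm above this point.
- mic_ball (a point): Microphone: matt black, 250 g, 103 mm tall, with a ball-shaped weighted bottom of 28 mm radius. This point is the ball's centre, 28 mm above the lowest point when upright; z runs along the microphone's axis towards the grille. At the start the microphone leans about 0.3 rad from upright in the parking ring.
- mic_neck (a point): Centre of the microphone's straight cylindrical neck, 36 mm along z from the ball's centre: 38 mm diameter, 37 mm long; the place to grip. Beyond it is a domed steel grille 41 mm wide that ends 39 mm past this point.
- puck_top (a point): Centre of the top of the black rubber parking ring, fixed to the desk: 76 mm outer diameter, 41 mm hole, 22 mm tall. The microphone starts in it.
- mug: Bystander: white mug, 80 mm wide, 95 mm tall; origin at the centre of its underside
- flask: Bystander: dark steel drinking flask, 66 mm wide, 190 mm tall; origin at the centre of its underside
- tape: Bystander: grey roll of tape lying flat, 90 mm wide, 24 mm tall, hole 60 mm; origin at the centre of its underside
- marker: Bystander: marker pen lying flat, 135 mm long, 19 mm thick, lengthwise along its x; origin at the centre of its underside
- mouse: Bystander: black computer mouse, 100 x 60 x 32 mm; origin at the centre of its underside
- phone: Bystander: phone lying flat, 150 x 72 x 9 mm; origin at the centre of its underside
- headphones: Bystander: black headphones lying on the desk, about 190 x 170 mm, 80 mm tall; origin on the desk half-way between the ear cups, band towards its x
Things that resemble listed ones, but are neither listed nor needed, are in the scene too. What is shaped like the part that bears holder_mid but blue is not meant.

How it is judged:
By the outcome, as a careful person would: the job done as asked, in the order asked, and still so for the second after the job is handed in, with the robot touching nothing.
It also fails if it takes over 51 s, if anything falls off the work surface, if the arm or the gripper's body presses on something with over 40 N, if the wrist force passes 120 N, or if a joint passes its speed limit or range.

## Working session

There is one attempt and no reset: what is moved stays moved. The work goes in short steps, each a Python script; the robot and the scene stay as the last script left them, time stands still between calls to the robot, and variables do not carry over. Pictures are saved under pics/ and viewed, about 8 in all and at most 12, crops included, and the job is handed in when it is done.

```bash
mkdir -p pics; cat > h.py <<'E'
import numpy as np, cv2
from bench import robot
from scipy.spatial.transform import Rotation as R
def rot(o):
    o=np.array(o,float)
    return o if o.shape==(3,3) else (R.from_quat(o).as_matrix() if o.size==4 else R.from_euler('xyz',o).as_matrix())
def K(d):
    f=210/np.tan(np.radians(d['fovy'])/2); return np.array([[f,0,d['cx']],[0,f,d['cy']],[0,0,1.]]),np.array([d['k1'],0,0,0,0.])
def ray(d,px):
    k,D=K(d); n=cv2.undistortPoints(np.array(px,float).reshape(-1,1,2),k,D).reshape(-1,2)
    return np.c_[n,np.ones(len(n))]@rot(d['orientation']).T
def plane(d,px,z):
    v=ray(d,px); e=np.array(d['eye']); return e+v*((z-e[2])/v[:,2])[:,None]
def proj(d,P):
    k,D=K(d); r=rot(d['orientation']); c=(np.array(P,float).reshape(-1,3)-d['eye'])@r
    return cv2.projectPoints(c,np.zeros(3),np.zeros(3),k,D)[0].reshape(-1,2)
def tri(d1,p1,d2,p2):
    A=np.zeros((3,3));b=np.zeros(3)
    for d,p in((d1,p1),(d2,p2)):
        v=ray(d,p)[0];v/=np.linalg.norm(v);M=np.eye(3)-np.outer(v,v);A+=M;b+=M@np.array(d['eye'])
    return np.linalg.solve(A,b)
E
python3 - <<'E'
from h import *
import pickle
for n in('top','side'):
    d=robot.get_image(n);pickle.dump(d,open(n+'.pkl','wb'));cv2.imwrite(f'pics/{n}0.png',cv2.resize(d['img'],(784,588),interpolation=cv2.INTER_CUBIC))
    print(n,d['fovy'],d['cx'],d['cy'],d['k1'],d['eye'],d['orientation'])
print(robot.current_eef_rot(),robot.current_t())
E
```

```text
top 48.52602390813705 274.66619880790387 214.1287498428695 0.02867783053523889 [ 379.12807059   45.2142545  1621.10498838] [-3.01111668  0.01500743 -1.57208504]
side 52.48233728856126 277.03472622920617 208.510368618442 0.008636505288954998 [-137.64732586 -571.98134178  690.0031717 ] [-2.1485228   0.0044393  -0.84544138]
[-3.14003613e+00 -3.12365103e-04  2.71383538e+00] 0.1
```

View pics/top0.png

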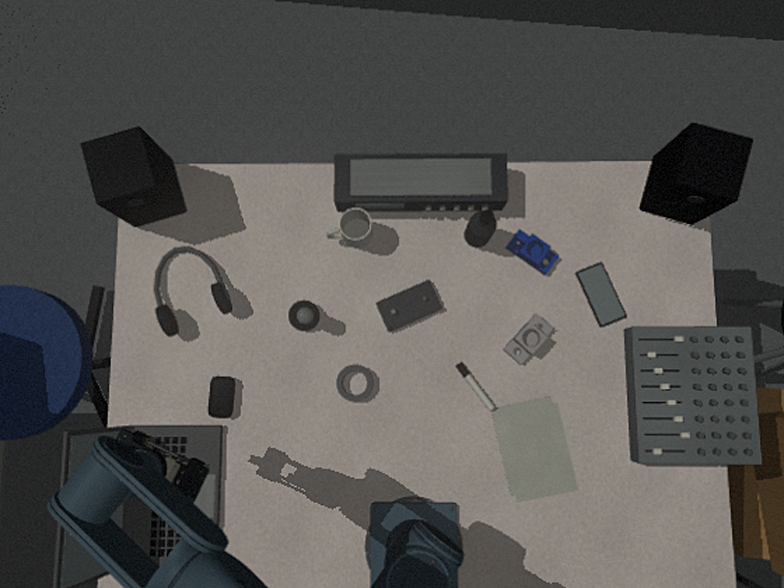

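View pics/side0.png

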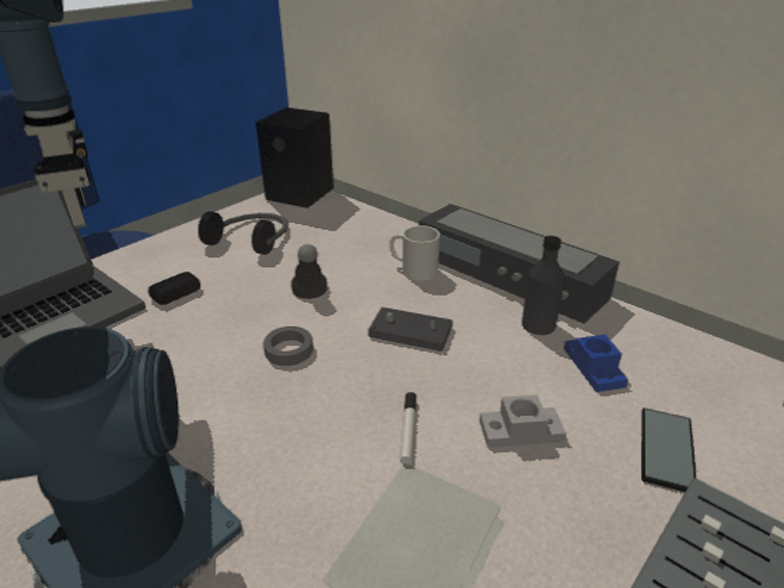

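Top view (784 px scale): grey holder at (530,340), dark dock at (410,305), mic in its ring at (304,315), and tape at (357,384). The blue holder at (533,252) is the decoy: it has the right shape, but the meant holder is bare metal, so the grey one is it. I'll confirm that with a wrist close-up.

```bash
python3 - <<'E'
from h import *
import pickle
d=pickle.load(open('top.pkl','rb'))
for n,p,z in(('holder',(530,340),30),('dock',(410,304),20),('ring',(304,316),22),('blue',(533,252),30),('tape',(357,384),24),('peg1',(391,311),35),('peg2',(425,296),35)):
    print(n,plane(d,np.array(p)/1.4,z)[0])
h=plane(d,np.array((530,340))/1.4,30)[0]
s=pickle.load(open('side.pkl','rb'))
print('mic grille tri',tri(d,np.array((308,316))/1.4,s,np.array((308,253))/1.4))
for n,q in(('holder',h),('dock',plane(d,np.array((410,304))/1.4,20)[0])):
    robot.move_ptp([q[0]-60,q[1],290],[np.pi,0,np.pi/2]) if 0 else robot.move_ptp([q[0]-40,q[1],290],[np.pi,0,np.arctan2(q[1],q[0])+np.pi])
    w=robot.get_image('wrist');pickle.dump(w,open(f'w_{n}.pkl','wb'))
    print(w['eye'],w['orientation'],w['fovy'],proj(w,q),robot.current_t(),robot.current_qpos())
    cv2.imwrite(f'pics/w_{n}.png',cv2.resize(w['img'],(784,588)))
E
```

```text
holder [ 488.2872681  -284.42480142   30.        ]
dock [578.55454889   6.01615509  20.        ]
ring [549.28751543 267.80218877  22.        ]
blue [ 705.88744959 -298.34448843   30.        ]
tape [382.65538479 136.06313242  24.        ]
peg1 [559.5723992   52.96011986  35.        ]
peg2 [596.33877205 -30.50239959  35.        ]
mic grille tri [540.78297392 247.9144351   98.98221885]
[ 379.93562689 -243.89918318  455.4404153 ] [ 2.85213640e+00 -2.64142756e-04  1.04371974e+00] 63.824206888013684 [[290.63686715 198.23776805]] 3.025 [-7.74320002e-01  1.85515417e-01  1.45586388e+00  1.89077711e-04
  1.50030182e+00 -1.81886294e+00]
[459.09517777   4.30199245 455.42800239] [2.85206033e+00 2.88932686e-04 1.57942122e+00] 63.824206888013684 [[276.41153227 200.2063095 ]] 4.2417 [-1.97897060e-01  2.00101288e-01  1.43784623e+00 -5.51821378e-04
  1.50368311e+00 -1.77727473e+00]
```

View pics/w_holder.png

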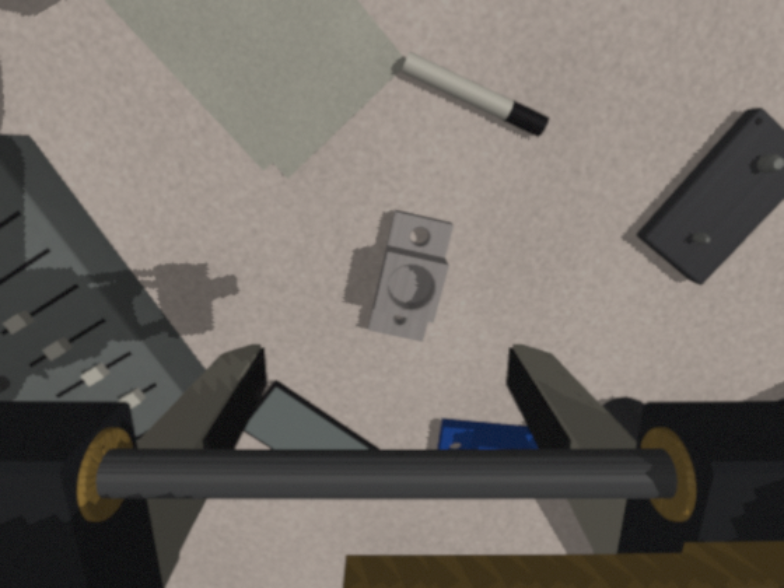

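View pics/w_dock.png

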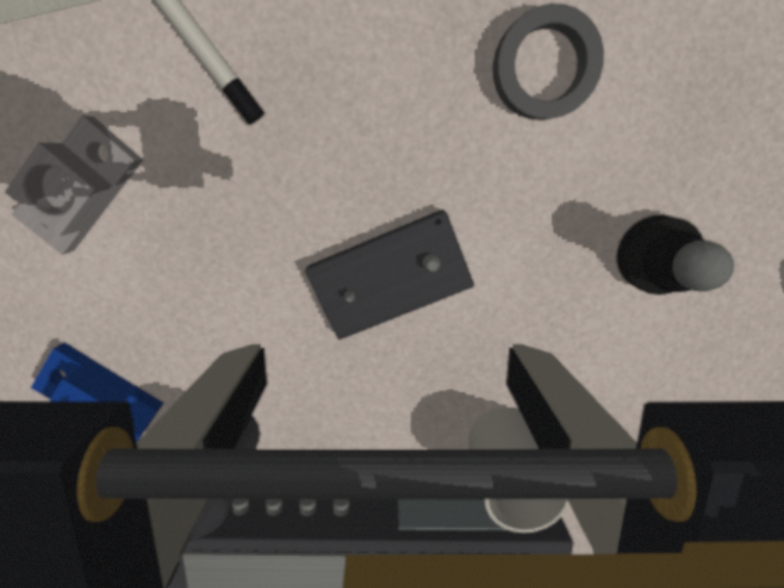

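Wrist close-ups (784 px scale). The grey holder is confirmed: large hole at (420,236), small hole at (400,320), cup at (410,287). On the dock, the thick peg is at (432,262) and the thin one at (348,296). Next I'll look at both from closer, with the tool aligned to each part so the camera bias cancels.

```bash
python3 - <<'E'
from h import *
import pickle
w=pickle.load(open('w_dock.pkl','rb'));v=pickle.load(open('w_holder.pkl','rb'))
a,b=plane(w,np.array([(431,262),(348,295)])/1.4,35)
c,e=plane(v,np.array([(420,236),(400,320)])/1.4,18)
print('pegs',a,b,np.linalg.norm(a-b),'holes',c,e,np.linalg.norm(c-e))
ims=[]
for n,(p,q) in(('dock',(a,b)),('holder',(c,e))):
    m=(p+q)/2;u=(p-q)[:2];yaw=np.arctan2(u[1],u[0]);u/=np.linalg.norm(u)
    robot.move_ptp([m[0]+15*u[0],m[1]+15*u[1],170],[np.pi,0,yaw])
    i=robot.get_image('wrist');pickle.dump(i,open(f'c_{n}.pkl','wb'))
    print(n,m,yaw,proj(i,[p,q]),robot.current_t());ims.append(cv2.resize(i['img'][80:360,140:420],None,fx=1.42,fy=1.42,interpolation=cv2.INTER_CUBIC))
cv2.imwrite('pics/close.png',np.hstack(ims));print(ims[0].shape)
E
```

```text
pegs [556.77915187  45.98769861  35.        ] [588.96718405 -30.23509414  35.        ] 82.74045897218006 holes [ 462.52381828 -255.19322801   18.        ] [ 525.62242362 -312.7441049    18.        ] 85.40220972338237
dock [572.87316796   7.87630224  35.        ] 1.9703683296641887 [[275.77421805 167.62833617]
 [275.84058918 252.30021787]] 5.4083
holder [ 494.07312095 -283.96866646   18.        ] 2.4021443221192706 [[275.07993735 164.23517274]
 [275.20137004 247.60004243]] 6.6333
(398, 398, 3)
```

View pics/close.png

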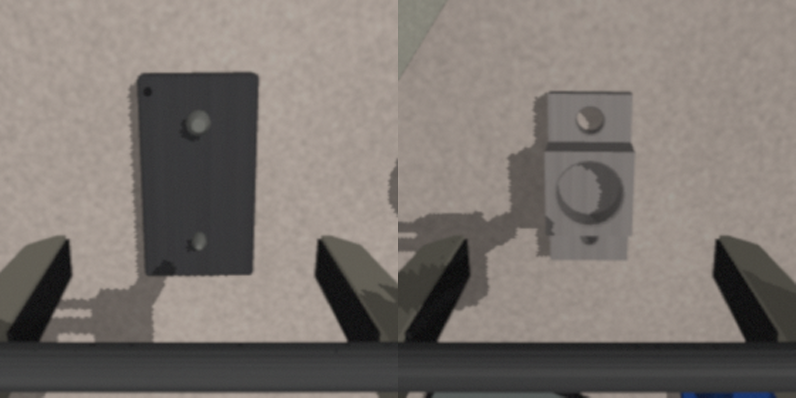

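Close-up crop, dock on the left: thick peg at (200,120), thin peg at (200,241), far plate edge at row 275. Holder on the right: large hole at (590,119), far foot edge at row 260. I'll fit edge lines to get the poses.

```bash
cat > edge.py <<'E'
from h import *
import pickle
def line(g,axis,lo,hi,c,w=7):
    # axis 'v': vertical edge near column c for rows lo..hi ; 'h': horizontal edge near row c
    a=g if axis=='v' else g.T; P=[]
    for r in range(int(lo),int(hi)):
        c0=int(round(c));s=np.abs(np.gradient(a[r,c0-w:c0+w+1]));s[s<s.max()*.5]=0
        P.append((r,(s*np.arange(c0-w,c0+w+1)).sum()/s.sum()))
    P=np.array(P);m=np.median(P[:,1]);P=P[abs(P[:,1]-m)<4]
    k=np.polyfit(P[:,0],P[:,1],1);res=P[:,1]-np.polyval(k,P[:,0]);P=P[abs(res)<1.2];k=np.polyfit(P[:,0],P[:,1],1)
    o=np.array([[lo,np.polyval(k,lo)],[hi,np.polyval(k,hi)]])
    return o[:,::-1] if axis=='v' else o
def X(x):return 140+x/1.42
def Y(y):return 80+y/1.42
E
python3 - <<'E'
from edge import *
def show(n,off,L,Rr,rows,zs,bot,cols,zb):
    d=pickle.load(open(n,'rb'));g=cv2.GaussianBlur(cv2.cvtColor(d['img'],6).astype(float),(3,3),0)
    l=plane(d,line(g,'v',Y(rows[0]),Y(rows[1]),X(L-off)),zs);r=plane(d,line(g,'v',Y(rows[0]),Y(rows[1]),X(Rr-off)),zs)
    b=plane(d,line(g,'h',X(cols[0]-off),X(cols[1]-off),Y(bot)),zb)
    for q in(l,r):
        u=q[0]-q[1];print(' yaw',np.arctan2(u[1],u[0]))
    u=((l[0]-l[1])/np.linalg.norm(l[0]-l[1])+(r[0]-r[1])/np.linalg.norm(r[0]-r[1]))[:2];u/=np.linalg.norm(u);nrm=np.array([u[1],-u[0]])
    lx,rx,by=(l[:,:2]@nrm).mean(),(r[:,:2]@nrm).mean(),(b[:,:2]@u)
    print(n,'yaw',np.arctan2(u[1],u[0]),'width',rx-lx,'bottom',by);return d,u,nrm,(lx+rx)/2,by.mean()
d,u,n,mx,by=show('c_dock.pkl',0,141,256,(100,260),20,275,(160,240),20)
D=u*(by+73)+n*mx;print('dock mid',D)
for p,z in(((200,119.5),35),((201,242),35)):
    q=plane(d,[(X(p[0]),Y(p[1]))],z)[0,:2]-D;print(' peg rel y,x',q@u,q@n)
d,u,n,mx,by=show('c_holder.pkl',398,546,633,(160,225),48,260,(560,615),18)
H=u*(by+60)+n*mx;print('holder mid',H)
q=plane(d,[(X(590-398),Y(119))],18)[0,:2]-H;print(' hole rel',q@u,q@n)
q=plane(d,[(X(590-398),Y(192))],48)[0,:2]-H;print(' cup rel',q@u,q@n)
E
```

```text
yaw 1.959067609927921
 yaw 1.9772742498580715
c_dock.pkl yaw 1.9681709298929961 width 81.865955054008 bottom [-287.36327404 -286.23361326]
dock mid [574.3797749    9.20296312]
 peg rel y,x 43.87723389339188 2.5486924004645553
 peg rel y,x -40.026943186139775 3.710232898363786
 yaw 2.4473685535142313
 yaw 2.389326282709171
c_holder.pkl yaw 2.4183474181117015 width 53.11149329590141 bottom [-617.70330966 -618.54373332]
holder mid [ 493.28526445 -284.5578341 ]
 hole rel 42.9041578242604 1.7865205409364475
 cup rel 1.475635612183734 1.0998106563001426
```

```bash
python3 - <<'E'
from edge import *
d=pickle.load(open('c_holder.pkl','rb'))
print('tcp now',robot.current_tcp_pos(),proj(d,robot.current_tcp_pos()))
yaw=2.402;u=np.array([np.cos(yaw),np.sin(yaw)]);n=np.array([u[1],-u[0]])
H=np.array([493.3,-284.6])+1.2*u+1.3*n;print(H)
o=[np.pi,0,yaw]
robot.move_ptp([*H,80],o)
print(robot.move_linear([*H,14],o,speed=120,f_stop=15))
robot.move_gripper(0.0);print('w',robot.current_gripper_width()*93,robot.current_contact_force())
robot.move_linear([*H,90],o,speed=150)
print(robot.current_tcp_pos(),robot.current_contact_force(),robot.current_t())
i=robot.get_image('wrist');pickle.dump(i,open('held.pkl','wb'))
s=robot.get_image('side')['img'][200:380,320:460]
a=cv2.resize(i['img'][80:360,140:420],None,fx=1.42,fy=1.42,interpolation=cv2.INTER_CUBIC)
cv2.imwrite('pics/held.png',np.hstack([a,cv2.resize(s,(310,398))]))
E
```

```text
tcp now [ 483.48132019 -272.91991242  170.17281523] [[276.57899179 261.01166478]]
[ 493.28969136 -282.83084943]
False
w 55.79919463617361 [-0.38167605  0.1432108   1.27192144]
[ 492.7130605  -282.25087123   89.14299943] [-0.16273685  0.42196034 -2.23785302] 9.1167
```

View pics/held.png

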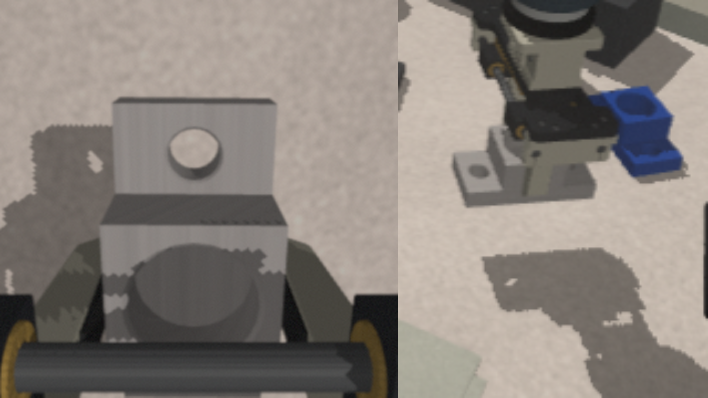

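Grasp confirmed: the holder is square in the jaws, with the large hole at (194,153) in the crop. Next I'll get its position in the tool frame and look again at the dock with the same camera geometry.

```bash
python3 - <<'E'
from edge import *
d=pickle.load(open('held.pkl','rb'));g=cv2.GaussianBlur(cv2.cvtColor(d['img'],6).astype(float),(3,3),0)
T=np.array([492.713,-282.251]);yaw=2.402;u=np.array([np.cos(yaw),np.sin(yaw)]);n=np.array([u[1],-u[0]])
rel=lambda q:((q[:,:2]-T)@np.c_[u,n])
print('hole',rel(plane(d,[(X(194),Y(153.5))],93.1)),'foot edge top',rel(plane(d,[(X(130),Y(102)),(X(265),Y(102))],93.1)))
print('foot edge bottom',rel(plane(d,[(X(130),Y(97.5)),(X(265),Y(97.5))],75.1)))
print('foot sides',rel(plane(d,[(X(114),Y(150)),(X(275.5),Y(150))],93.1)),'head edge',rel(plane(d,[(X(110),Y(224)),(X(280),Y(224))],123.1)))
# pegs in the dock close view
d=pickle.load(open('c_dock.pkl','rb'))
g=cv2.resize(cv2.cvtColor(d['img'],6)[80:360,140:420],None,fx=1.42,fy=1.42,interpolation=cv2.INTER_CUBIC)
m=(g>78).astype(np.uint8)
N,_,st,ce=cv2.connectedComponentsWithStats(m[90:262,160:240])
for s,c in zip(st[1:],ce[1:]):
    if s[4]>15:print(s,c+[160,90])
cv2.imwrite('pics/pegs.png',cv2.resize(cv2.equalizeHist(g[90:265,150:250]),None,fx=3.4,fy=3.4,interpolation=cv2.INTER_CUBIC))
E
```

```text
hole [[41.24046376  0.35200552]] foot edge top [[ 58.9970008  -21.13849164]
 [ 58.96550374  24.19769255]]
foot edge bottom [[ 58.41903373 -23.43039147]
 [ 58.3842104   26.82412965]]
foot sides [[ 42.50531282 -27.29044989]
 [ 42.46475509  28.51347762]] head edge [[ 26.99826659 -24.46707632]
 [ 26.96164421  25.62671804]]
[ 31  21  19  22 321] [199.37071651 121.59501558]
[ 36 144  10  16 118] [200.00847458 241.56779661]
```

View pics/pegs.png

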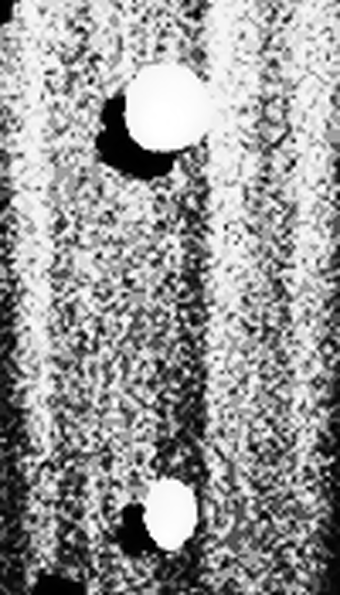

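```bash
python3 - <<'E'
from edge import *
d=pickle.load(open('c_dock.pkl','rb'))
for z in(28,31,34):
    a,b=plane(d,[(X(199.4),Y(121.6)),(X(200),Y(241.6))],z)[:,:2];u=a-b
    print(z,(a+b)/2,np.linalg.norm(u),np.arctan2(u[1],u[0]))
a,b=plane(d,[(X(199.4),Y(121.6)),(X(200),Y(241.6))],31)[:,:2];D=(a+b)/2
yaw=1.977;u=np.array([np.cos(yaw),np.sin(yaw)]);n=np.array([u[1],-u[0]])
g=cv2.GaussianBlur(cv2.cvtColor(d['img'],6).astype(float),(3,3),0)
b=plane(d,line(g,'h',X(160),X(240),Y(275)),20)[:,:2]@u; r=plane(d,line(g,'v',Y(100),Y(260),X(256)),20)[:,:2]@n
t=plane(d,line(g,'h',X(160),X(240),Y(73)),20)[:,:2]@u
print('edge y',b.mean()+73,'top',t.mean()-73,'peg y',D@u,'edge x',r.mean()-40,'peg x',D@n)
E
```

```text
28 [577.1604211    9.58090471] 84.19299694441366 1.9785025841597417
31 [576.7639462   10.40563091] 83.37235650081477 1.9785025841597426
34 [576.3674713  11.2303571] 82.55171605721584 1.9785025841597421
edge y -218.5249663168596 top -219.21126148953533 peg y -218.33482535632095 edge x 532.1803727330232 peg x 533.942722421355
```

```bash
python3 - <<'E'
from edge import *
yaw=1.978;u=np.array([np.cos(yaw),np.sin(yaw)]);n=np.array([u[1],-u[0]])
o=[np.pi,0,yaw]; P=-217.5*u+532.9*n;print(P)
robot.move_ptp([*P,95],o)
robot.move_linear([*P,56],o,speed=100)
print(robot.current_tcp_pos(),robot.current_eef_rot())
s=robot.move_linear([*P,36],o,speed=30,f_stop=10)
print(s,robot.current_tcp_pos(),robot.current_contact_force(),robot.current_ft_torque(),robot.current_t())
i=robot.get_image('wrist')['img'];s=robot.get_image('side')['img']
a=cv2.resize(i[80:360,140:420],None,fx=1.42,fy=1.42,interpolation=cv2.INTER_CUBIC)
cv2.imwrite('pics/ins.png',np.hstack([a,cv2.resize(s[180:280,240:340],(398,398),interpolation=cv2.INTER_CUBIC)]))
E
```

```text
[575.46516431  11.33598968]
[575.53345125  10.71522353  55.90943812] [-3.14132003e+00 -1.56187457e-04  1.97710939e+00]
False [575.5976857   10.89070776  35.75523163] [ 1.70007151 -4.79847769 -5.46452096] [-0.92392011 -0.26977428  0.02475335] 11.7417
```

```bash
python3 - <<'E'
from edge import *
yaw=1.978;u=np.array([np.cos(yaw),np.sin(yaw)]);n=np.array([u[1],-u[0]])
o=[np.pi,0,yaw]; P=-218.1*u+532.9*n
print(robot.move_linear([*P,35.5],o,speed=20)); print(robot.current_contact_force())
print(robot.move_linear([*P,31],o,speed=20,f_stop=18))
print(robot.current_tcp_pos(),robot.current_contact_force(),robot.current_ft_torque())
robot.move_gripper(0.85);print(robot.current_gripper_width()*93)
T=robot.current_tcp_pos()[:2]
robot.move_linear([*T,120],o,speed=180);print(robot.current_contact_force(),robot.current_t())
C=P+15*u;robot.move_ptp([*C,180],o)
d=robot.get_image('wrist');s=robot.get_image('side');pickle.dump(d,open('seated.pkl','wb'));pickle.dump(s,open('seated_s.pkl','wb'))
a=cv2.resize(d['img'][80:360,140:420],None,fx=1.42,fy=1.42,interpolation=cv2.INTER_CUBIC)
cv2.imwrite('pics/seated.png',np.hstack([a,cv2.resize(s['img'][180:280,240:340],(398,398),interpolation=cv2.INTER_CUBIC)]))
E
```

```text
False
[ 0.20090079 -3.62800894 -3.11095693]
True
[575.93459868  10.74248884  33.95586869] [-0.78179431 -0.5080743   4.22450922] [-0.08443177  0.01618807 -0.02279783]
79.10992598862117
[ 0.37479713 -0.29866546 -0.20138531] 13.5583
```

View pics/seated.png

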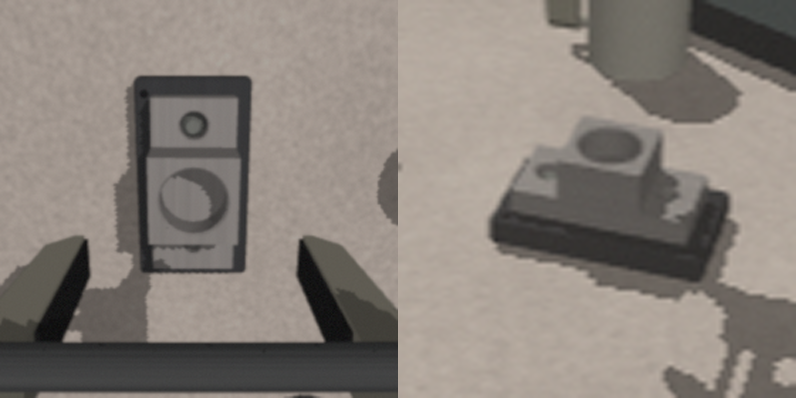

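The holder is seated: the foot is flush on the plate, the thick peg shows in the large hole at (194,124), and the stop height of 33.96 mm matches the expected 34. Now the mic, from two close wrist views.

```bash
python3 - <<'E'
from edge import *
Rg=np.array([549.3,267.8]);ims=[]
for k,yaw in enumerate((1.19,2.76)):
    u=np.array([np.cos(yaw),np.sin(yaw)])
    robot.move_ptp([*(Rg+15*u),225],[np.pi,0,yaw])
    d=robot.get_image('wrist');pickle.dump(d,open(f'mic{k}.pkl','wb'))
    print(proj(d,[[*Rg,22],[541,248,95]]))
    ims.append(cv2.resize(d['img'][80:360,140:420],None,fx=1.42,fy=1.42,interpolation=cv2.INTER_CUBIC))
print(robot.current_t())
cv2.imwrite('pics/mic.png',np.clip(np.hstack(ims)*1.6,0,255))
E
```

```text
[[275.79240483 193.81595127]
 [275.28371741 235.5107548 ]]
[[276.21358473 194.22968315]
 [252.95935297 213.60556064]]
16.65[ WARN:0@3.018] global loadsave.cpp:1063 imwrite_ Unsupported depth image for selected encoder is fallbacked to CV_8U.
```

View pics/mic.png

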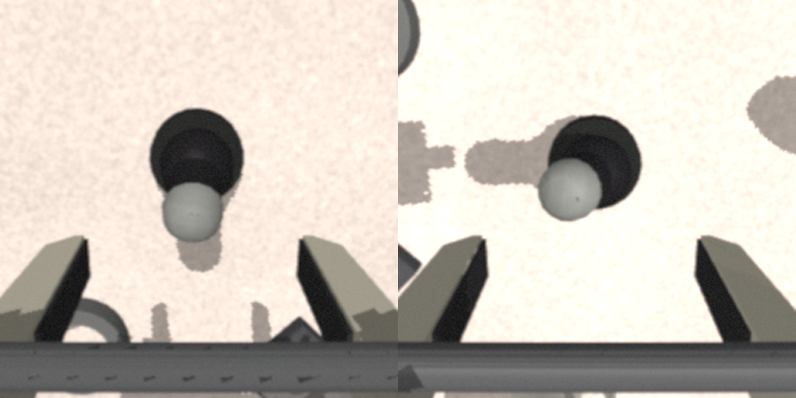

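The left view shows the ring at (196,155) and the grille at (193,212). The right view shows the ring at (594,161) and the grille at (570,189). Both fit the expected lean.

```bash
python3 - <<'E'
from edge import *
d0,d1=[pickle.load(open(f'mic{k}.pkl','rb')) for k in(0,1)]
p=lambda x,y:(X(x),Y(y))
r0=plane(d0,[p(196.5,155)],22)[0];r1=plane(d1,[p(196.5,161.5)],22)[0]
g=tri(d0,p(193,212),d1,p(172,189));print(r0,r1,'grille sphere',g)
B=(r0+r1)/2;B[2]=41.07;a=g-B;print('B',B,'len',np.linalg.norm(a),'lean',np.arccos(a[2]/np.linalg.norm(a)),'az',np.arctan2(a[1],a[0]))
E
```

```text
[553.98853428 271.71711933  22.        ] [549.67835747 270.27899903  22.        ] grille sphere [543.61699751 254.46468941  95.43757442]
B [551.83344588 270.99805918  41.07      ] len 57.41685717571132 lean 0.3273672017043695 az -2.032010188560991
```

```bash
python3 - <<'E'
from edge import *
B=np.array([552.2,269.2,41.]);L,az=0.303,-2.08
a=np.array([np.sin(L)*np.cos(az),np.sin(L)*np.sin(az),np.cos(L)]);yaw=az+np.pi
y=np.array([np.sin(yaw),-np.cos(yaw),0]);M=np.c_[np.cross(y,-a),y,-a]
o=R.from_matrix(M).as_euler('xyz');print(o)
robot.move_ptp(B+115*a,o)
print(robot.move_linear(B+25*a,o,speed=110,f_stop=8),robot.current_contact_force())
robot.move_gripper(0.0);print('w',robot.current_gripper_width()*93,robot.current_contact_force(),robot.current_tcp_pos()-(B+25*a))
robot.move_linear(B+25*a+[0,0,110],o,speed=150);print('lift',robot.current_contact_force(),robot.current_gripper_width()*93)
v=[np.pi,0,yaw]
robot.move_ptp([576.3,9.8,150],v);print(robot.current_tcp_pos(),robot.current_eef_rot(),robot.current_t())
s=robot.get_image('side');pickle.dump(s,open('hov.pkl','wb'));c=s['img'][110:270,200:360]
c=np.clip(c*1.8,0,255).astype(np.uint8)
print(proj(s,[[576.3,9.8,125],[576.3,9.8,200],[576.3,9.8,68]]))
t=robot.get_image('wrist')['img'];t=cv2.resize(t[80:360,140:420],(398,398))
cv2.imwrite('pics/hov.png',np.hstack([cv2.resize(c,(398,398),interpolation=cv2.INTER_CUBIC),t]))
E
```

```text
[ 3.14159265 -0.303       1.06159265]
False [-0.40258896 -0.60585744  1.05971244]
w 39.65082764152824 [-1.39425606  0.07718305  2.17692145] [-0.03774609  0.04553218  0.08861345]
lift [-0.32201328  0.28233775 -3.60956196] 39.48094918708212
[576.03089043  11.00139053 149.76841486] [-3.14064085e+00 -1.26963987e-03  1.06181184e+00] 21.4167
[[293.14492389 196.91879606]
 [293.644846   170.68236102]
 [292.79031362 215.56232377]]
```

View pics/hov.png

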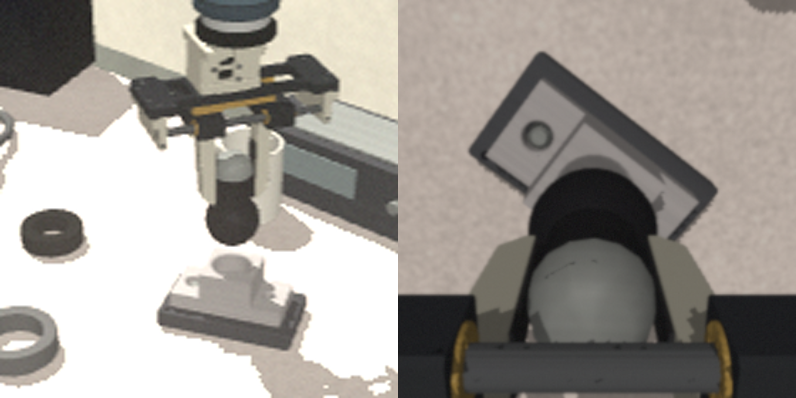

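```bash
python3 - <<'E'
from edge import *
s=pickle.load(open('hov.pkl','rb'));d=robot.get_image('wrist');t=robot.current_tcp_pos()
q=tri(s,(293.4,197.9),d,(X(194),Y(231.5)));print('ball',q,'tcp',t)
r=ray(d,[(X(194),Y(231.5))])[0];ang=63/1.42/K(d)[0][0,0];print('range by size',28/ang, np.linalg.norm(q-d['eye']))
# cup centre seen by wrist & side in seated pictures
w=pickle.load(open('seated.pkl','rb'));ss=pickle.load(open('seated_s.pkl','rb'))
print('cup wrist',plane(w,[(X(193.5),Y(199))],68),'cup side',plane(ss,[(240+(609-398)/3.98,180+145/3.98)],68))
E
```

```text
ball [576.51160608   9.79235769 121.9005541 ] tcp [576.05528667  11.36451078 150.1814774 ]
range by size 212.8234793324555 209.89527315795965
cup wrist [[576.00158358  11.58464987  68.        ]] cup side [[573.58180144   6.77686459  68.        ]]
```

```bash
python3 - <<'E'
from edge import *
v=[np.pi,0,1.0616];P=[576.2,10.7]
robot.move_linear([*P,121],v,speed=80)
f=robot.move_linear([*P,107],v,speed=10,f_stop=3)
print(f,robot.current_tcp_pos(),robot.current_contact_force(),robot.current_ft_torque(),robot.current_t())
s=robot.get_image('side');d=robot.get_image('wrist')
c=np.clip(s['img'][110:270,200:360]*1.8,0,255).astype(np.uint8);t=cv2.resize(d['img'][80:360,140:420],(398,398))
cv2.imwrite('pics/set.png',np.hstack([cv2.resize(c,(398,398),interpolation=cv2.INTER_CUBIC),t]))
E
```

```text
True [576.11343107  10.4041939  111.43388959] [ 0.97283846 -1.45381592  3.19025351] [-0.25532682  0.06181169 -0.04001168] 23.0083
```

View pics/set.png

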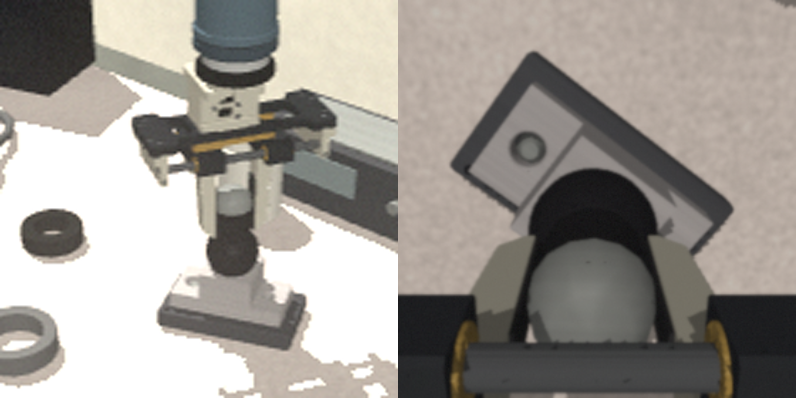

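The ball is on the cup rim: contact at z=111.4, expected 111, with a light force. Releasing now.

```bash
python3 - <<'E'
from edge import *
v=[np.pi,0,1.0616];T=robot.current_tcp_pos()
robot.move_gripper(0.75);print(robot.current_contact_force())
robot.move_linear([T[0],T[1],215],v,speed=120)
robot.move_linear([T[0]-110,T[1]+60,240],v,speed=150)
robot.sleep(1.0);print(robot.current_contact_force(),robot.current_t())
s=robot.get_image('side');t=robot.get_image('top')
c=np.clip(s['img'][130:290,200:360]*1.5,0,255).astype(np.uint8)
print(proj(s,[[576.2,10.2,86],[576.2,10.2,140]]),proj(t,[[576.2,10.2,140]]))
cv2.imwrite('pics/fin.png',np.hstack([cv2.resize(c,(398,398),interpolation=cv2.INTER_CUBIC),cv2.resize(t['img'][120:320,80:480],(400,200)).repeat(1,0) if 0 else cv2.copyMakeBorder(cv2.resize(t['img'][110:300,100:480],(400,200)),99,99,0,0,cv2.BORDER_CONSTANT)]))
E
```

```text
[ 0.00165416 -0.15877815  0.02626099]
[-0.26586544 -0.39221427  0.49596643] 26.8333
[[292.75624727 209.74890865]
 [293.0939252  191.79403597]] [[292.44316928 213.24581063]]
```

View pics/fin.png

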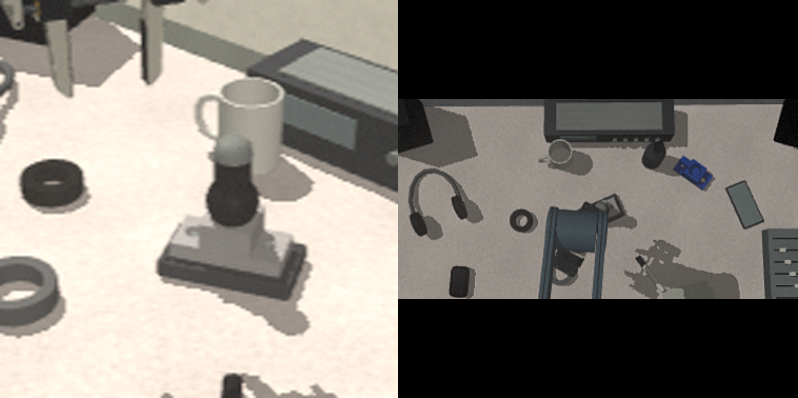

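```bash
python3 -c "
from bench import robot
robot.hand_in();print(robot.current_t())"
```

```text
the job is handed in; nothing more can be done
the job is handed in; nothing more can be done
```

The grey metal holder is seated on the dock and released, and the microphone stands grille-up in its cup. I handed the job in at about 27 s of the 51 s allowed.

- **Holder:** It bottomed out at a tool height of 33.96 mm, against 34 expected. A close-up after letting go showed the foot flush on the plate and the thick peg in the large hole.
- **Microphone:** It touched the cup rim at a tool height of 111.4 mm, against about 111 expected, with a force stop set at 3 N. About 1.5 s after release the side picture showed it upright to about 0.02 rad. I only checked tilt from that one side.
- **Other things on the desk:** The mug, flask, blue holder, phone, headphones and mouse looked unmoved in the last pictures. In the top view the arm partly hid the tape and marker, but parts of both showed in the side picture.

Three checks disagreed, with no visible effect on the result:
- **Neck grip:** The jaws read 39.5 mm on the 38 mm neck, probably because the pads also touched the rim of the grille.
- **Cup position:** The side and wrist cameras put the cup centre about 5 mm apart. I used the wrist camera and the holder's seated position.
- **Ball height:** Before set-down the cameras put the ball about 3 mm lower in the grip than the contact height later showed.

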